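# Draw a display mount into line with a drift and pin it

### The arm

A 6-joint arm with a two-finger parallel gripper is mounted at the origin on the work surface. World frame = base frame: x ahead of the robot, y to its left, z up, the work surface at z = 0. Lengths are in m, angles in degrees, forces in N, time in s.
With the tool pointing down it reaches from about 0.3 to 0.75 m from the base axis. Payload 8.5 kg.
Tool frame: the origin (TCP) lies at the very end of the fingers, on their centre line; the grasp point (between the pads) lies 19 mm behind it; z points along the fingers, y is the line along which they close (so a half turn about z gives the same grasp; the last joint's range is limited). The gripper opens to 85 mm and grips with 20 to 120 N. Pads are 22 mm wide; open, the fingers measure 114 mm over their backs; the gripper's body (76 mm by 85 mm) begins 54 mm behind the grasp point. The pads swing forward as they close: fully open they stand 13 mm farther back than shut.
Start: joints at [-79.658, 21.807, 74.336, -0, 83.858, -12.336], TCP at [0.212, -0.507, 0.231] pointing down, gripper open.
Joint ranges: [-178.18, 178.18], [-50.72, 133.34], [12.68, 142.11], [-81.47, 261.47], [9.98, 163.14], [-165.26, 165.26]. Speed limits (degrees/s): [136.94, 136.94, 180, 180, 180, 180].

### API

Orientations are given as a 3x3 rotation matrix whose columns are the frame's x, y, z axes.
In Python, from rig import env, imaging gives the robot as it stands. The module is installed in compiled form; this text tells all that it offers.
- The arm moves only by the tool arm_command, never from a script. Its arguments are lists of equal length, an entry for each row: "turn": the turn, a rotation vector about the tool's x, y, z in units of 5 degrees (1.0 is 5 degrees), a list of three; "xyz": the shift along the tool's x, y, z in units of 50 mm (1.0 is 50 mm), a list of three; "claw": the finger opening in mm, from 0 to 85.4. A call has 1 to 12 rows; each row shifts and turns the commanded pose from where the row before left it, along the tool's axes as they then stand; what a row does not reach is not made up. A row lasts 1/10 s, in which the tool goes at most 50 mm and 8.59 degrees, less where a joint would pass 70% of its speed; a pose out of reach is approached as far as the arm can. A call is refused whole if a number of a shift passes 1 or a number of a turn 1, either way. A call with a gripper value outside its range is refused whole. The fingers move at their own pace and stop on an object; "squeeze" is the grip in N (left out, the last holds). Time passes only in rows, so rows that do not move let the fingers close. It gives the time, the measured TCP pose, the force, the opening and the grip force at its end, in the units of the state.
- env.observe(): the state, without advancing time (a new reading comes with each control period).
- imaging.get_image(name): name is "side" or "top"; returns (picture, depth): 480x640x3 uint8, blue, green, red; 480x640 float32, m along the optical axis (not along the pixel's ray), 0 where there is no reading.
- imaging.camera_info(name): a dict with "camera_matrix" (3x3 intrinsics, pixels), "k1" (the pictures are not rectified: a ray, as slopes to the right and down, at radius r is drawn at 1 + k1 r^2 times it, then the intrinsics apply), "rvec" (rotation vector, rad) and "tvec" (3), from world to camera coordinates, as OpenCV has them. Camera axes: x right, y down, z forward; pixel columns grow to the right and rows downward; lengths in m; the calibration is good to about 2 mm. A picture is of the moment at which its call begins. camera_info takes no time and is no camera call.
- env.close_job(): hands the job in; it is judged then, once.
The state is a dict: "time_s": time; "q": joint angles; "qvel": joint speeds; "joint_efforts": joint torques, N m; "position": TCP position; "tool_rot": TCP orientation; "ft_force": force on the tool from outside, world axes, zero at the start; "wrist_torque": the same for the moment, N m; "grip_width": finger opening in m; "gripper_force": force on a finger pad.
Only numpy, scipy, OpenCV 4.12 (cv2) and the standard library are available. Lean on these libraries where they do the work, as an engineer would, in place of code of your own. Each camera call takes 0.05 s, during which the arm holds its last target. There are 200 camera calls.

### The job

The blue sliding arm of the aluminium display mount, with the tile on its cradle, stands a few millimetres out of line, so its holes do not match those in the bridge above it. Take the red-handled tapered drift from its stand and push it gently down through the larger pair of holes until its collar sits fully home on the bridge and the arm is drawn into line, pressing it home for a moment with a firm push of about 20 N; press neither drift nor pin beyond 40 N, and never push the mount or its arm by hand. Then, leaving the drift in place, put the black-knobbed brass pin fully home in the smaller pair of holes, let go, and leave everything else on the table alone.

Things in the scene. Friction and masses are not known exactly. Their poses are not given: they have to be found in the camera images.
- mount: aluminium mount fixed to the table. Origin: foot, 0 to 20 mm above the table. Base 150 (x) x 110 (y) mm; two cheeks carry a bridge plate 150 (x) x 80 (y) x 8 mm, its top 92 mm above the origin, with round holes 21 mm across at x = -36, y = 0 (drift) and 15 mm at x = +36, y = 0 (pin). The arm slides under it along y; its tile cradle sticks out on the +y side, 85 to 205 mm from the origin, up to 120 mm up.
- cradle (a joint): sliding of the blue arm, m: 0 = its two holes in line with the bridge's; positive = displaced along the mount's +y; starts 0.006 to 0.009. It rubs with about 5 N, has no spring. Arm plate 10 mm thick, its top 10 mm below the bridge's top (2 mm gap); its holes have the bridge's sizes.
- bridge_drift_hole (a point): centre of the mouth of the bridge's 21 mm hole, on the bridge's top face
- bridge_pin_hole (a point): centre of the mouth of the bridge's 15 mm hole, on the bridge's top face
- slide_drift_hole (a point): centre of the arm's 21 mm hole, on the arm's top face (10 mm below the bridge's top)
- drift_grip (a point): middle of the drift's red round handle (24 mm across, 56 long, axis z upright). Underside of its steel collar (34 across, 6 thick): 34 mm below this point. Below the collar: 24 mm of shank 19.5 across, then a 50 mm taper to a flat nose 7 across, 108 mm below this point. 0.16 to 0.26 kg. It hangs upright by its collar in a stand 80 mm high, 56 square. Home in the mount: 34 mm above the bridge's top.
- pin_grip (a point): middle of the brass pin's black round knob (20 mm across, 45 long, axis z upright). Underside of its collar (24 across, 5 thick): 27 mm below this point. Below the collar: 28 mm of shank 12 across, then an 8 mm taper to a nose 6 across, 63 mm below this point. 0.06 to 0.11 kg. It hangs upright by its collar in a wooden stand 50 mm high, 56 square. Home in the mount: 27 mm above the bridge's top.
- screwdriver: bystander, not to be disturbed: screwdriver lying loose between the stands and the mount
- hammer: bystander, not to be disturbed: small hammer lying flat
- washer: bystander, not to be disturbed: loose flat steel washer, 44 mm across, 4 mm thick
- crest: bystander, not to be disturbed: flat brass crest, about 70 mm, on a dark cloth
- box_camera: bystander, not to be disturbed: black box camera, 60 x 75 x 100 mm, standing
- globe: bystander, not to be disturbed: small globe on a foot, 180 mm high
- wax_jar: bystander, not to be disturbed: small white-capped jar, 56 mm across, 55 mm high
Mind the look-alikes: they are no part of the job. What is shaped like the part that bears drift_grip but purple is not meant. What is shaped like the part that bears pin_grip but turquoise is not meant.

How it is judged:
By the outcome, as a careful person would: the job done as asked, in the order asked, and still so for the second after the job is handed in, with the robot touching nothing.
It also fails if it takes over 72 s, if anything falls off the work surface, if the arm or the gripper's body presses on something with over 40 N, if the wrist force passes 120 N, or if a joint passes its speed limit or range.

## Working session

There is one attempt and no reset: what is moved stays moved. The work goes in short steps, Python scripts to look and compute and a tool call to move; the robot and the scene stay as the last step left them, time stands still between calls to the robot, and variables do not carry over. Pictures are saved under pics/ and viewed, at most 10 in all, crops included, and the job is handed in when it is done.

Besides the shell and the picture viewer there is one more tool, called after "Emit:" by a JSON object that holds its "method" and its "body", one argument or row to a line. arm_command: Moves the arm, as the interface text tells. Its arguments: {"type":"object","properties":{"turn":{"type":"array"},"xyz":{"type":"array"},"claw":{"type":"array"},"squeeze":{"type":"number"}},"required":["turn","xyz","claw"]}

```bash
mkdir -p pics
cat > h.py <<'E'
import numpy as np, cv2
from rig import env, imaging
def cam(n):
    c=imaging.camera_info(n); R=cv2.Rodrigues(np.array(c["rvec"],float))[0]
    return np.array(c["camera_matrix"]),float(c["k1"]),R,np.array(c["tvec"],float).ravel()
def ray(n,uv):
    K,k1,R,t=cam(n)
    p=cv2.undistortPoints(np.array(uv,float).reshape(-1,1,2),K,np.array([k1,0,0,0,0.])).reshape(-1,2)
    return -R.T@t, np.c_[p,np.ones(len(p))]@R
def onz(n,uv,z):
    o,d=ray(n,uv); return o+d*((z-o[2])/d[:,2])[:,None]
def proj(n,P):
    K,k1,R,t=cam(n)
    return cv2.projectPoints(np.array(P,float).reshape(-1,1,3),R,t,K,np.array([k1,0,0,0,0.]))[0].reshape(-1,2)
def cloud(n,depth):
    v,u=np.mgrid[:480,:640]; o,d=ray(n,np.c_[u.ravel(),v.ravel()])
    return (o+d*depth.reshape(-1,1)).reshape(480,640,3)
E
python3 - <<'E'
from h import *
for n in("top","side"):
    i,d=imaging.get_image(n); cv2.imwrite(f"pics/{n}0.png",i); np.save(n+"0.npy",d)
    K,k,R,t=cam(n); print(n,K[0,0],k,-R.T@t,R[2])
s=env.observe(); print(s)
E
```

```text
top 508.8148206515274 0.024057010290387763 [0.42871612 0.01857761 1.19652209] [ 0.10964544 -0.01590541 -0.9938435 ]
side 510.080697525317 -0.0560034620168744 [ 0.51773851 -0.95158622  0.73396084] [ 0.02909623  0.82503891 -0.56432632]
{'time_s': 0.1, 'q': array([-7.96569748e+01,  2.18388800e+01,  7.43793141e+01,  2.92737710e-03,
        8.38580126e+01, -1.23357556e+01]), 'qvel': array([-0.07087124, -0.105657  , -0.05753597,  0.0078271 , -0.04158412,
        0.00365024]), 'joint_efforts': array([ 2.07314763e-03, -4.49222946e+01, -2.31658745e+01, -2.97663155e-04,
        3.65894412e-03, -9.01249933e-06]), 'position': array([ 0.21202374, -0.50721219,  0.23076357]), 'tool_rot': array([[ 9.22683097e-01,  3.85559162e-01, -1.88826376e-04],
       [ 3.85559064e-01, -9.22682216e-01,  1.31756611e-03],
       [ 3.33772945e-04, -1.28849970e-03, -9.99999114e-01]]), 'ft_force': array([ 0.56721403, -0.01480405, -0.5251275 ]), 'wrist_torque': array([-0.05313926, -0.00588542,  0.01415918]), 'gripper_force': 0.0, 'grip_width': 0.08504624194672612}
```

View pics/top0.png

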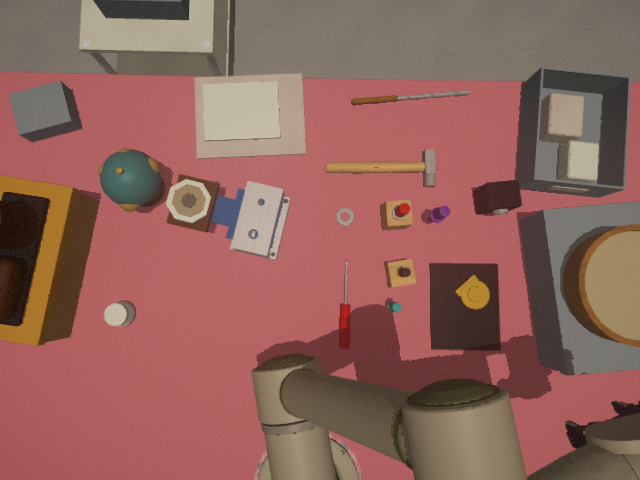

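View pics/side0.png

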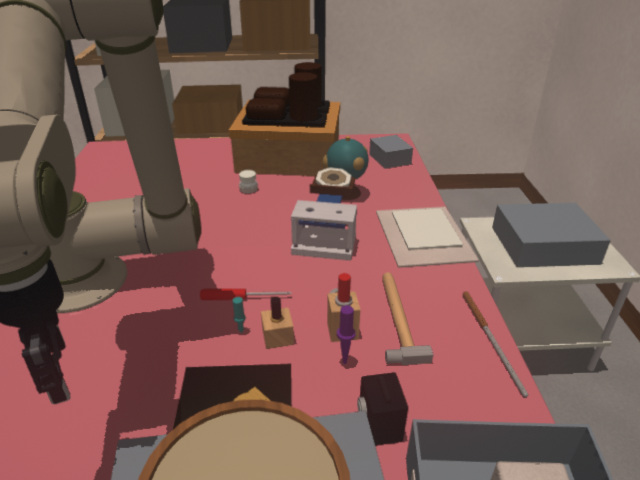

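Top view: red drift at (402,211) and its look-alike, purple, at (439,214). The black pin is at (403,272), with the turquoise look-alike at (395,307). Bridge holes are at (253,234) (larger, drift) and (262,202) (pin). The side view agrees: red (344,288), purple (346,335), black (276,308), turquoise (239,315). I choose red and black, and will check that in one crop.

Run:
```python
from h import *
t=cv2.imread("pics/top0.png"); s=cv2.imread("pics/side0.png")
a=cv2.resize(t[170:330,220:450],None,fx=3.4,fy=3.4,interpolation=cv2.INTER_CUBIC)
b=cv2.resize(s[190:270,280:480][:, :],None,fx=3.4,fy=3.4)
cv2.imwrite("pics/crop0.png",a)
D={"top":np.load("top0.npy"),"side":np.load("side0.npy")}
I={"top":t,"side":s}
# masks
def comps(n,lo,hi,box):
    h=cv2.cvtColor(I[n],cv2.COLOR_BGR2HSV); m=cv2.inRange(h,lo,hi); z=np.zeros_like(m); x0,y0,x1,y1=box; z[y0:y1,x0:x1]=m[y0:y1,x0:x1]
    k,l,st,c=cv2.connectedComponentsWithStats(z); j=1+np.argmax(st[1:,4]); return c[j],st[j],l==j
for nm,n,lo,hi,box in [("red","top",(0,200,120),(4,255,255),(390,195,420,225)),("red","side",(0,200,100),(4,255,255),(330,265,360,305)),
  ("blk","top",(0,0,0),(180,255,60),(392,260,418,285)),("blk","side",(0,0,0),(180,255,60),(265,290,290,325))]:
    c,st,m=comps(n,lo,hi,box); P=cloud(n,D[n])[m&(D[n]>0)]
    print(nm,n,c,st,np.median(P,0).round(4),P[:,2].min().round(3),P[:,2].max().round(3))
# bridge
P=cloud("top",D["top"]); 
for uv in [(262,190),(245,225),(270,225),(258,218),(280,205)]: print(uv,P[uv[1],uv[0]].round(4))
P=cloud("side",D["side"])
for uv in [(300,210),(325,211),(350,212)]: print(uv,P[uv[1],uv[0]].round(4))
```

```text
red top [404.09459459 208.14864865] [400 204  10  10  74] [ 0.6035 -0.1945  0.1431] 0.138 0.147Traceback (most recent call last):
  File "<stdin>", line 14, in <module>
  File "<stdin>", line 11, in comps
    return _wrapfunc(a, 'argmax', axis=axis, out=out, **kwds)
    return bound(*args, **kwds)
ValueError: attempt to get argmax of an empty sequence
```

View pics/crop0.png

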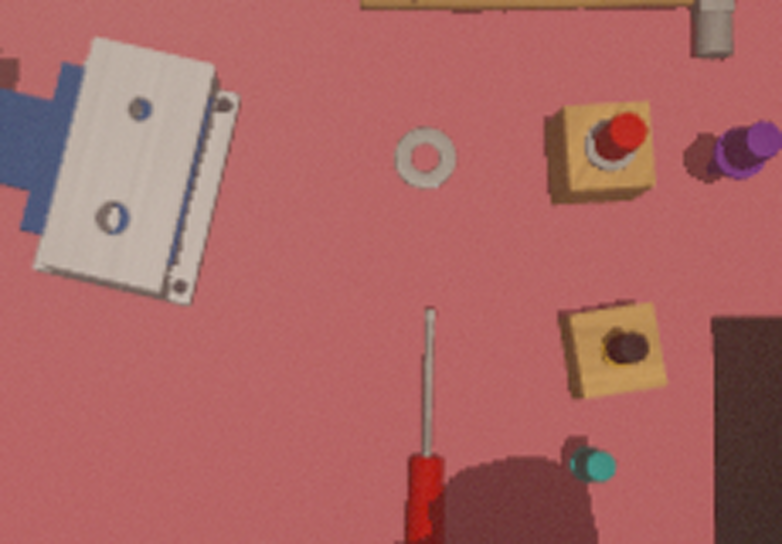

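The crop confirms the red-handled drift in its stand (pixel 403,209) and the black-knobbed pin (404,272). The purple and turquoise look-alikes stand apart. The larger bridge hole is at about (253,234) and the smaller at (261,202).

Run:
```python
from h import *
t=cv2.imread("pics/top0.png"); s=cv2.imread("pics/side0.png")
D={"top":np.load("top0.npy"),"side":np.load("side0.npy")}; I={"top":t,"side":s}
for n,uv in [("side",(344,285)),("side",(276,308)),("top",(404,272)),("top",(404,208))]: print(n,uv,cv2.cvtColor(I[n],cv2.COLOR_BGR2HSV)[uv[1],uv[0]])
def sub(n,box,f):
    x0,y0,x1,y1=box; m=np.zeros((480,640),bool); m[y0:y1,x0:x1]=f(I[n].astype(int))[y0:y1,x0:x1]
    k,l,st,c=cv2.connectedComponentsWithStats(m.astype(np.uint8)); j=1+np.argmax(st[1:,4]); return c[j],st[j],l==j
red=lambda i:(i[...,2]>90)&(i[...,1]<50)&(i[...,0]<50)
blk=lambda i:(i.max(-1)<75)
for nm,n,f,box in [("red","top",red,(390,195,420,225)),("red","side",red,(330,265,360,305)),("blk","top",blk,(395,262,416,282)),("blk","side",blk,(268,292,285,318))]:
    c,st,m=sub(n,box,f); ok=m&(D[n]>0); P=cloud(n,D[n])[ok]
    print(nm,n,c,st,np.median(P,0).round(4),np.percentile(P,[2,98],0).round(4).tolist())
# bridge: white in top view
P=cloud("top",D["top"]); m=(P[...,2]>.085)&(P[...,2]<.13); m[:, :225]=0; m[:,300:]=0; m[:170]=0;m[270:]=0
sat=cv2.cvtColor(t,cv2.COLOR_BGR2HSV)[...,1]; m&=(sat<60)
k,l,st,c=cv2.connectedComponentsWithStats(m.astype(np.uint8)); m=l==1+np.argmax(st[1:,4])
z=np.median(P[m][:,2]); print("bridge z top",z,m.sum())
Ps=cloud("side",D["side"]); q=Ps[208:214,298:350].reshape(-1,3); print("side z",np.median(q[:,2]), q[:,2].min(),q[:,2].max())
for zz in (z,):
    uv=np.argwhere(m)[:,::-1]; X=onz("top",uv,zz)[:,:2].astype(np.float32)
    r=cv2.minAreaRect(X*1000); print(r); print(cv2.boxPoints(r).round(1).tolist())
# holes: pixels not white inside the bridge
hull=cv2.convexHull(np.argwhere(m)[:,::-1].astype(np.int32)); H=np.zeros((480,640),np.uint8); cv2.fillConvexPoly(H,hull,1); H=cv2.erode(H,np.ones((9,9)))
g=t.astype(int); 
dark=(H>0)&((t.min(-1)<np.median(t[m].min(-1))-35)); k,l,st,c=cv2.connectedComponentsWithStats(dark.astype(np.uint8))
for j in range(1,k):
    if st[j,4]>8: print(c[j],st[j],onz("top",c[j],z).round(4))
```

```text
side (344, 285) [  0 172 104]
side (276, 308) [179 120  53]
top (404, 272) [  4 103  82]
top (404, 208) [  2 203 186]
red top [401.77443609 210.05263158] [395 204  14  13 133] [ 0.6011 -0.1916  0.1407] [[0.5929, -0.2026, 0.0957], [0.6123, -0.184, 0.1469]]
red side [343.93617021 287.74113475] [339 274  11  28 282] [ 0.6043 -0.2037  0.121 ] [[0.595, -0.2072, 0.0886], [0.6147, -0.1908, 0.1411]]
blk top [400.66666667 272.73333333] [399 269   5   8  15] [ 0.4698 -0.1977  0.0804] [[0.4639, -0.2019, 0.0663], [0.4775, -0.1963, 0.0984]]
blk side [275.72413793 307.49425287] [271 297  11  21 174] [ 0.4737 -0.2117  0.0824] [[0.4655, -0.2154, 0.0581], [0.4813, -0.202, 0.1007]]
bridge z top 0.10333148853624619 2593
side z 0.09960568202327724 0.08398693231050147 0.10282653512471995
((584.8341674804688, 116.69305419921875), (87.24182891845703, 150.63555908203125), 77.10800170898438)
[[501.70001220703125, 91.0], [648.5, 57.400001525878906], [668.0, 142.39999389648438], [521.0999755859375, 176.0]]
[260.81578947 201.68421053] [258 199   7   7  38] [[0.6202 0.1093 0.1033]]
[252.5        233.53333333] [248 229  10  10  60] [[0.5503 0.1257 0.1033]]
```

Emit:
{"method": "arm_command", "body": {
  "turn": [
    [0,0,0.9],
    [0,0,0.9],
    [0,0,0.9],
    [0,0,0.9],
    [0,0,0.9],
    [0,0,0.9],
    [0,0,0.9],
    [0,0,0.86]
  ],
  "xyz": [
    [0,0,0],
    [0,0,0],
    [0,0,0],
    [0,0,0],
    [0,0,0],
    [0,0,0],
    [0,0,0],
    [0,0,0]
  ],
  "claw": [85,80,75,70,65,60,55,55],
  "squeeze": 60
}}

```text
time_s: 0.9
position: [0.212, -0.5073, 0.231]
tool_rot: [[0.973, -0.23, -0.0], [-0.23, -0.973, 0.001], [-0.0, -0.001, -1.0]]
ft_force: [0.2, -1.2, -0.2]
grip_width: 0.0553
gripper_force: 0.0
```

```bash
cat >> h.py <<'E'
def go(target,unit=0.05):
    "shift from the present TCP to target, tool axes, units"
    s=env.observe(); R=s["tool_rot"]; v=R.T@(np.array(target)-s["position"])/unit
    print("t",round(s["time_s"],2),"pos",s["position"].round(4),"x-ang",np.degrees(np.arctan2(R[1,0],R[0,0])).round(2),"tilt",R[:2,2].round(4),"F",s["ft_force"].round(1),"w",round(s["grip_width"],4),"units",v.round(3)); return v
E
python3 -c "
from h import *
go([.604,-.1942,.231]);go([.604,-.1942,.099])"
```

```text
t 0.9 pos [ 0.212  -0.5073  0.231 ] x-ang -13.31 tilt [-0.0002  0.0009] F [ 0.2 -1.2 -0.2] w 0.0553 units [ 6.188e+00 -7.898e+00  4.000e-03]
t 0.9 pos [ 0.212  -0.5073  0.231 ] x-ang -13.31 tilt [-0.0002  0.0009] F [ 0.2 -1.2 -0.2] w 0.0553 units [ 6.189 -7.896  2.644]
```

Emit:
{"method": "arm_command", "body": {
  "turn": [
    [0,0,0],
    [0,0,0],
    [0,0,0],
    [0,0,0],
    [0,0,0],
    [0,0,0],
    [0,0,0],
    [0,0,0],
    [0,0,0],
    [0,0,0],
    [0,0,0],
    [0,0,0]
  ],
  "xyz": [
    [0.56,-0.72,0],
    [0.56,-0.72,0],
    [0.56,-0.72,0],
    [0.56,-0.72,0],
    [0.56,-0.72,0],
    [0.56,-0.72,0],
    [0.56,-0.72,0],
    [0.56,-0.72,0],
    [0.56,-0.72,0],
    [0.56,-0.72,0],
    [0.56,-0.72,0],
    [0,0,0]
  ],
  "claw": [55,55,55,55,55,55,55,55,55,55,55,55]
}}

```text
time_s: 2.1
position: [0.6047, -0.1879, 0.2302]
tool_rot: [[0.975, -0.222, -0.0], [-0.222, -0.975, 0.001], [-0.001, -0.001, -1.0]]
ft_force: [0.1, -0.1, -0.8]
grip_width: 0.055
gripper_force: 0.0
```

Run:
```python
from h import *
go([.604,-.1942,.100])
i,d=imaging.get_image("side"); cv2.imwrite("pics/s1.png",cv2.resize(i[130:400,180:480],None,fx=2.2,fy=2.2))
```

```text
t 2.1 pos [ 0.6047 -0.1879  0.2302] x-ang -12.82 tilt [-0.0003  0.0015] F [ 0.1 -0.1 -0.8] w 0.055 units [0.017 0.13  2.603]
```

View pics/s1.png

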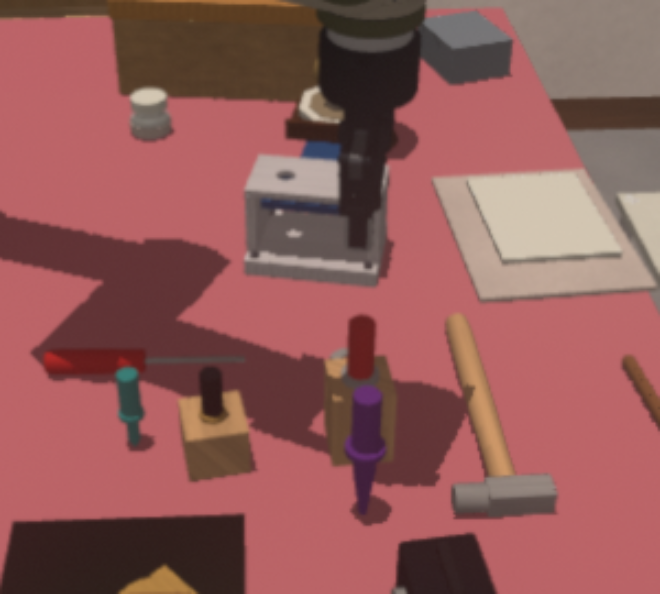

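The gripper hangs straight above the red drift (crop 361,345, tips at 357,240). The purple look-alike at (367,420) stands clear behind the −y finger.

Emit:
{"method": "arm_command", "body": {
  "turn": [
    [0,0,0],
    [0,0,0],
    [0,0,0],
    [0,0,0]
  ],
  "xyz": [
    [0,0.13,0.4],
    [0,0,0.4],
    [0,0,0.2],
    [0,0,0]
  ],
  "claw": [45,45,45,45]
}}

```text
time_s: 2.55
position: [0.5994, -0.1985, 0.1801]
tool_rot: [[0.974, -0.228, -0.003], [-0.228, -0.974, 0.001], [-0.003, -0.001, -1.0]]
ft_force: [0.6, -0.1, 0.2]
grip_width: 0.0452
gripper_force: 0.0
```

```bash
python3 -c "
from h import *
go([.604,-.1942,.100])
i=cv2.imread('pics/top0.png').astype(int)
m=(i[...,0]>80)&(i[...,1]<70)&(i[...,2]>50)&(i[...,0]>i[...,1]*1.6); m[:, :425]=0; m[:,455:]=0; m[:190]=0; m[240:]=0
uv=np.argwhere(m)[:,::-1]; print(len(uv),onz('top',[[445.,211.]],.136), np.median(cloud('top',np.load('top0.npy'))[m],0))"
```

```text
t 2.55 pos [ 0.5994 -0.1985  0.1801] x-ang -13.18 tilt [-0.0027  0.0014] F [ 0.6 -0.1  0.2] w 0.0452 units [ 0.074 -0.103  1.601]
144 [[ 0.59975992 -0.28271923  0.136     ]] [ 0.59714294 -0.27958258  0.1355706 ]
```

Emit:
{"method": "arm_command", "body": {
  "turn": [
    [0,0,0],
    [0,0,0],
    [0,0,0]
  ],
  "xyz": [
    [0.07,-0.1,0.1],
    [0,0,0],
    [0,0,0]
  ],
  "claw": [45,45,45]
}}

```text
time_s: 2.85
position: [0.6053, -0.1939, 0.1769]
tool_rot: [[0.974, -0.227, 0.001], [-0.227, -0.974, -0.0], [0.001, 0.0, -1.0]]
ft_force: [0.1, -0.0, 0.2]
grip_width: 0.0448
gripper_force: 0.0
```

```bash
python3 -c "
from h import *
go([.604,-.1942,.100])"
```

```text
t 2.85 pos [ 0.6053 -0.1939  0.1769] x-ang -13.1 tilt [ 0.0008 -0.0005] F [ 0.1 -0.   0.2] w 0.0448 units [-0.025  0.011  1.538]
```

Emit:
{"method": "arm_command", "body": {
  "turn": [
    [0,0,0],
    [0,0,0],
    [0,0,0],
    [0,0,0],
    [0,0,0],
    [0,0,0]
  ],
  "xyz": [
    [-0.01,0.01,0.3],
    [0,0,0.3],
    [0,0,0.3],
    [0,0,0.3],
    [0,0,0.3],
    [0,0,0]
  ],
  "claw": [45,45,45,45,45,45]
}}

```text
time_s: 3.45
position: [0.6037, -0.194, 0.0999]
tool_rot: [[0.974, -0.227, -0.003], [-0.227, -0.974, 0.001], [-0.003, -0.001, -1.0]]
ft_force: [0.2, 0.9, -0.2]
grip_width: 0.045
gripper_force: 0.0
```

Emit:
{"method": "arm_command", "body": {
  "turn": [
    [0,0,0],
    [0,0,0],
    [0,0,0],
    [0,0,0],
    [0,0,0],
    [0,0,0]
  ],
  "xyz": [
    [0,0,0],
    [0,0,0],
    [0,0,0],
    [0,0,0],
    [0,0,0],
    [0,0,0]
  ],
  "claw": [35,30,25,20,20,20],
  "squeeze": 70
}}

```text
time_s: 4.05
position: [0.6048, -0.1944, 0.1024]
tool_rot: [[0.974, -0.227, 0.002], [-0.227, -0.974, -0.001], [0.002, 0.0, -1.0]]
ft_force: [0.6, 1.2, 6.1]
grip_width: 0.0222
gripper_force: 68.2
```

```bash
python3 -c "
from h import *
go([.604,-.1942,.100])"
```

```text
t 4.05 pos [ 0.6048 -0.1944  0.1024] x-ang -13.11 tilt [ 0.0016 -0.0006] F [0.6 1.2 6.1] w 0.0222 units [-0.016  0.001  0.048]
```

Emit:
{"method": "arm_command", "body": {
  "turn": [
    [0,0,0],
    [0,0,0],
    [0,0,0],
    [0,0,0],
    [0,0,0],
    [0,0,0],
    [0,0,0],
    [0,0,0],
    [0,0,0]
  ],
  "xyz": [
    [0,0,-0.2],
    [0,0,-0.4],
    [0,0,-0.5],
    [0,0,-0.5],
    [0,0,-0.5],
    [0,0,-0.5],
    [0,0,-0.4],
    [0,0,0],
    [0,0,0]
  ],
  "claw": [20,20,20,20,20,20,20,20,20]
}}

```text
time_s: 4.95
position: [0.6041, -0.1943, 0.2506]
tool_rot: [[0.974, -0.227, -0.001], [-0.227, -0.974, 0.0], [-0.001, -0.0, -1.0]]
ft_force: [-0.9, -0.3, -2.9]
grip_width: 0.0227
gripper_force: 68.6
```

```bash
python3 -c "
from h import *
go([.5503,.1257,.250])"
```

```text
t 4.95 pos [ 0.6041 -0.1943  0.2506] x-ang -13.13 tilt [-0.0009  0.0004] F [-0.9 -0.3 -2.9] w 0.0227 units [-2.501 -5.988  0.016]
```

Emit:
{"method": "arm_command", "body": {
  "turn": [
    [0,0,0],
    [0,0,0],
    [0,0,0],
    [0,0,0],
    [0,0,0],
    [0,0,0],
    [0,0,0],
    [0,0,0],
    [0,0,0],
    [0,0,0],
    [0,0,0],
    [0,0,0]
  ],
  "xyz": [
    [-0.1,-0.3,0],
    [-0.25,-0.6,0],
    [-0.25,-0.6,0],
    [-0.25,-0.6,0],
    [-0.25,-0.6,0],
    [-0.25,-0.6,0],
    [-0.25,-0.6,0],
    [-0.25,-0.6,0],
    [-0.25,-0.6,0],
    [-0.25,-0.6,0],
    [-0.15,-0.29,0],
    [0,0,0]
  ],
  "claw": [20,20,20,20,20,20,20,20,20,20,20,20]
}}

```text
time_s: 6.15
position: [0.5494, 0.1278, 0.2506]
tool_rot: [[0.975, -0.224, -0.002], [-0.224, -0.975, 0.0], [-0.002, 0.0, -1.0]]
ft_force: [0.0, 0.3, -2.4]
grip_width: 0.0229
gripper_force: 68.7
```

Emit:
{"method": "arm_command", "body": {
  "turn": [
    [0,0,0],
    [0,0,0],
    [0,0,0]
  ],
  "xyz": [
    [0,0,0],
    [0,0,0],
    [0,0,0]
  ],
  "claw": [20,20,20]
}}

```text
time_s: 6.45
position: [0.5508, 0.1247, 0.2512]
tool_rot: [[0.974, -0.228, -0.0], [-0.228, -0.974, -0.0], [-0.0, 0.0, -1.0]]
ft_force: [0.3, 0.6, -1.9]
grip_width: 0.0225
gripper_force: 68.7
```

Run:
```python
from h import *
go([.5503,.1257,.250])
i,d=imaging.get_image("side"); cv2.imwrite("pics/s2.png",i); j,e=imaging.get_image("top"); cv2.imwrite("pics/t2.png",j)
a=cv2.resize(i[100:270,260:400],None,fx=3.4,fy=3.4,interpolation=cv2.INTER_CUBIC)
b=cv2.resize(j[170:270,210:310],None,fx=3.2,fy=3.2,interpolation=cv2.INTER_CUBIC)
o=np.zeros((590,800,3),np.uint8); o[:578,:476]=a; o[:320,480:800]=b; cv2.imwrite("pics/c2.png",o)
```

```text
t 6.45 pos [0.5508 0.1247 0.2512] x-ang -13.2 tilt [-0.0002 -0.0001] F [ 0.3  0.6 -1.9] w 0.0225 units [-0.015 -0.017  0.023]
```

View pics/c2.png

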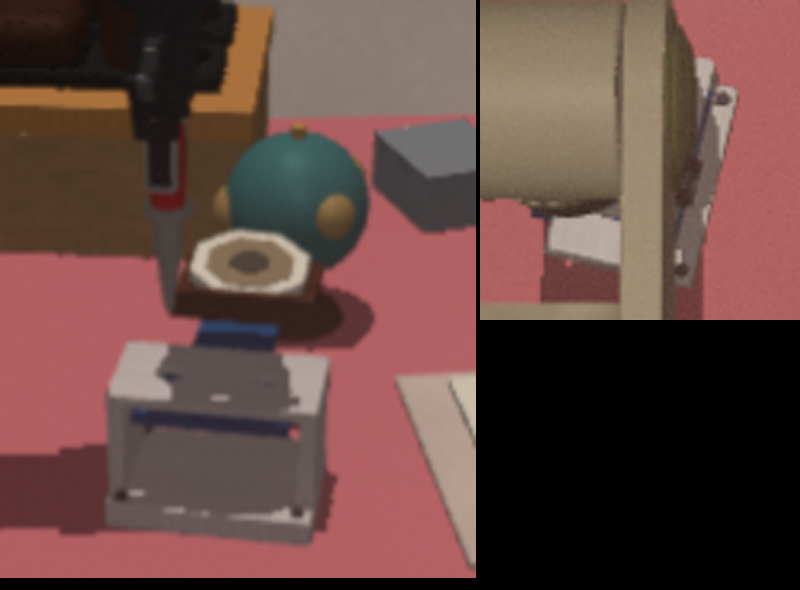

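Side view: the drift is held upright, its nose at pixel (310,191). The larger bridge hole shows at about (309,211). The arm hides the top view. I'll refine with the side view.

Run:
```python
from h import *
s=cv2.imread("pics/side0.png"); g=cv2.cvtColor(s,cv2.COLOR_BGR2GRAY)
print(g[202:218,300:352:1][:, :20]); 
w=np.median(g[206:213,318:332])
for x0,x1 in((302,318),(332,346)):
    sub=g[205:216,x0:x1].astype(float); wt=np.clip(w-15-sub,0,None); v,u=np.mgrid[205:216,x0:x1]
    c=[(u*wt).sum()/wt.sum(),(v*wt).sum()/wt.sum()]; print(c,onz("side",[c],.1033))
print("hole top->side",proj("side",[[.5503,.1257,.1033],[.6202,.1093,.1033]]))
print("drift pred: nose,collar,handle",proj("side",[[.5505,.1247,z] for z in (.154,.228,.262)]))
i=cv2.imread("pics/s2.png").astype(int)
h=cv2.cvtColor(i.astype(np.uint8),cv2.COLOR_BGR2GRAY).astype(int)
# drift edges by row vs pink cloth
pink=(i[...,2]-i[...,1]>50)
for r in range(162,193,3):
    x=np.where(~pink[r,300:320])[0]; print(r,300+x.min() if len(x) else None,300+x.max() if len(x) else None,x.mean()+300 if len(x) else None)
```

```text
[[171 172 172 172 172 172 173 173 173 172 172 172 172 171 172 169 161 158
  157 152]
 [174 174 173 174 174 174 174 175 174 174 175 175 175 174 175 175 174 174
  174 173]
 [174 174 175 175 175 175 176 176 176 176 177 177 177 176 176 177 177 176
  176 176]
 [173 174 174 174 174 175 175 176 176 176 176 176 176 176 176 177 177 177
  177 177]
 [174 175 174 175 175 175 174 173 171 171 171 173 174 176 176 177 177 177
  177 177]
 [175 176 176 177 176 172 166 155 147 144 144 148 158 169 175 178 177 177
  177 177]
 [176 176 177 177 175 162 140 121 110 104 103 109 123 145 168 177 179 178
  178 178]
 [174 175 175 175 172 149 114  95  88  84  85  88  97 117 156 174 177 177
  178 178]
 [174 174 174 174 172 156 121  93  76  71  71  79  99 121 158 174 176 176
  176 177]
 [176 175 175 176 175 172 155 136 119 111 111 126 141 155 170 175 176 176
  176 176]
 [176 176 177 177 177 177 175 172 163 157 158 168 174 175 176 177 177 176
  177 176]
 [177 178 177 177 177 177 177 176 176 175 175 176 177 176 177 176 177 177
  177 177]
 [178 178 178 178 178 178 178 178 178 178 177 177 177 177 177 176 176 175
  175 
[... 163 characters left out ...]

  177 177]
 [133 134 135 141 146 149 151 150 152 156 158 162 165 166 170 173 173 174
  175 175]]
[np.float64(309.426116838488), np.float64(209.3327605956472)] [[0.55042164 0.12024552 0.1033    ]]
[np.float64(338.6524064171123), np.float64(211.66711229946523)] [[0.620504   0.10555704 0.1033    ]]
hole top->side [[309.29600036 208.20137765]
 [338.39808218 210.88000411]]
drift pred: nose,collar,handle [[309.1927895  190.03869639]
 [308.88490991 161.67305648]
 [308.7365607  147.98175069]]
162 300 319 309.5
165 300 319 309.5
168 300 319 309.5
171 300 319 309.5
174 300 319 309.5
177 306 319 312.3333333333333
180 307 319 313.0
183 307 319 313.0
186 308 319 313.5
189 308 319 313.5
192 310 319 314.5
```

Run:
```python
from h import *
a=cv2.imread("pics/side0.png").astype(int); b=cv2.imread("pics/s2.png").astype(int)
d=np.abs(a-b).sum(-1)
for r in range(160,196,2):
    x=np.where(d[r,298:322]>60)[0]+298
    if len(x): print(r,x.min(),x.max(),x.mean().round(2), "pred z", )
```

```text
160 309 309 309.0 pred z
176 306 312 309.0 pred z
178 306 312 309.0 pred z
180 306 312 309.0 pred z
182 306 312 309.0 pred z
184 307 309 308.0 pred z
186 307 309 308.0 pred z
188 307 309 308.0 pred z
190 308 309 308.5 pred z
```

Emit:
{"method": "arm_command", "body": {
  "turn": [
    [0,0,0],
    [0,0,0],
    [0,0,0],
    [0,0,0],
    [0,0,0],
    [0,0,0],
    [0,0,0]
  ],
  "xyz": [
    [0,-0.08,0.1],
    [0,0,0.25],
    [0,0,0.3],
    [0,0,0.25],
    [0,0,0.1],
    [0,0,0],
    [0,0,0]
  ],
  "claw": [20,20,20,20,20,20,20]
}}

```text
time_s: 7.25
position: [0.5518, 0.1296, 0.2018]
tool_rot: [[0.974, -0.227, 0.001], [-0.227, -0.974, 0.0], [0.001, -0.0, -1.0]]
ft_force: [0.6, 0.5, -2.1]
grip_width: 0.0224
gripper_force: 68.8
```

Run:
```python
from h import *
go([.551,.125,.1257])
i,d=imaging.get_image("side"); cv2.imwrite("pics/s3.png",cv2.resize(i[130:270,270:410],None,fx=4,fy=4,interpolation=cv2.INTER_CUBIC))
```

```text
t 7.25 pos [0.5518 0.1296 0.2018] x-ang -13.12 tilt [0.0009 0.    ] F [ 0.6  0.5 -2.1] w 0.0224 units [0.004 0.095 1.522]
```

View pics/s3.png

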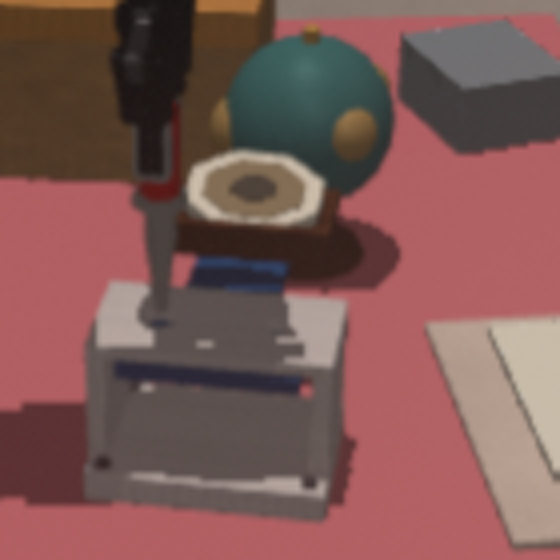

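The nose (crop 160,316) is at the mouth of the larger hole, slightly to its far (+y) side as intended.

Emit:
{"method": "arm_command", "body": {
  "turn": [
    [0,0,0],
    [0,0,0],
    [0,0,0],
    [0,0,0],
    [0,0,0]
  ],
  "xyz": [
    [0,0.02,0.08],
    [0,0,0.08],
    [0,0,0.08],
    [0,0.01,0.06],
    [0,0,0]
  ],
  "claw": [20,20,20,20,20]
}}

```text
time_s: 7.8
position: [0.551, 0.1281, 0.1858]
tool_rot: [[0.974, -0.227, -0.001], [-0.227, -0.974, -0.0], [-0.001, 0.0, -1.0]]
ft_force: [-0.1, -0.8, -2.6]
grip_width: 0.0222
gripper_force: 68.8
```

Emit:
{"method": "arm_command", "body": {
  "turn": [
    [0,0,0],
    [0,0,0],
    [0,0,0],
    [0,0,0],
    [0,0,0]
  ],
  "xyz": [
    [0,0.02,0.06],
    [0,0,0.06],
    [0,0.01,0.06],
    [0,0,0],
    [0,0,0]
  ],
  "claw": [20,20,20,20,20]
}}

```text
time_s: 8.3
position: [0.551, 0.1272, 0.1772]
tool_rot: [[0.974, -0.227, 0.0], [-0.227, -0.974, 0.001], [0.0, -0.001, -1.0]]
ft_force: [2.0, 3.9, -3.2]
grip_width: 0.0226
gripper_force: 68.7
```

```bash
python3 -c "
from h import *
go([.551,.125,.1257])"
```

```text
t 8.3 pos [0.551  0.1272 0.1772] x-ang -13.12 tilt [0.0003 0.0011] F [ 2.   3.9 -3.2] w 0.0226 units [0.01  0.043 1.03 ]
```

Emit:
{"method": "arm_command", "body": {
  "turn": [
    [0,0,0],
    [0,0,0],
    [0,0,0],
    [0,0,0],
    [0,0,0],
    [0,0,0]
  ],
  "xyz": [
    [0,0.01,0.06],
    [0,0,0.06],
    [0,0.01,0.06],
    [0,0,0.06],
    [0,0,0.06],
    [0,0,0]
  ],
  "claw": [20,20,20,20,20,20]
}}

```text
time_s: 8.9
position: [0.5508, 0.126, 0.1623]
tool_rot: [[0.974, -0.227, 0.001], [-0.227, -0.974, 0.001], [0.001, -0.001, -1.0]]
ft_force: [1.5, 4.0, -1.7]
grip_width: 0.0225
gripper_force: 69.3
```

```bash
python3 -c "
from h import *
go([.551,.125,.1257])"
```

```text
t 8.9 pos [0.5508 0.126  0.1623] x-ang -13.12 tilt [0.0007 0.0006] F [ 1.5  4.  -1.7] w 0.0225 units [0.008 0.02  0.732]
```

Emit:
{"method": "arm_command", "body": {
  "turn": [
    [0,0,0],
    [0,0,0],
    [0,0,0],
    [0,0,0],
    [0,0,0]
  ],
  "xyz": [
    [0,0.01,0.05],
    [0,0,0.05],
    [0,0,0.05],
    [0,0,0.03],
    [0,0,0]
  ],
  "claw": [20,20,20,20,20]
}}

```text
time_s: 9.4
position: [0.5507, 0.1255, 0.1534]
tool_rot: [[0.974, -0.227, 0.001], [-0.227, -0.974, 0.0], [0.001, -0.001, -1.0]]
ft_force: [1.9, 3.7, 0.1]
grip_width: 0.0224
gripper_force: 69.3
```

```bash
python3 -c "
from h import *
go([.551,.125,.1257])"
```

```text
t 9.4 pos [0.5507 0.1255 0.1534] x-ang -13.11 tilt [0.0007 0.0005] F [1.9 3.7 0.1] w 0.0224 units [0.007 0.008 0.555]
```

Emit:
{"method": "arm_command", "body": {
  "turn": [
    [0,0,0],
    [0,0,0],
    [0,0,0],
    [0,0,0],
    [0,0,0]
  ],
  "xyz": [
    [0.005,0.005,0.04],
    [0,0,0.04],
    [0,0,0.04],
    [0,0,0],
    [0,0,0]
  ],
  "claw": [20,20,20,20,20]
}}

```text
time_s: 9.9
position: [0.5508, 0.1253, 0.1474]
tool_rot: [[0.974, -0.227, 0.0], [-0.227, -0.974, 0.001], [0.0, -0.001, -1.0]]
ft_force: [1.2, 5.3, 0.5]
grip_width: 0.0227
gripper_force: 69.3
```

Emit:
{"method": "arm_command", "body": {
  "turn": [
    [0,0,0],
    [0,0,0],
    [0,0,0],
    [0,0,0],
    [0,0,0]
  ],
  "xyz": [
    [0,0,0.04],
    [0,0,0.04],
    [0,0,0.02],
    [0,0,0],
    [0,0,0]
  ],
  "claw": [20,20,20,20,20]
}}

```text
time_s: 10.4
position: [0.5508, 0.1253, 0.1426]
tool_rot: [[0.974, -0.227, 0.001], [-0.227, -0.974, 0.001], [0.0, -0.001, -1.0]]
ft_force: [1.1, 4.8, 1.2]
grip_width: 0.0221
gripper_force: 69.3
```

```bash
python3 -c "
from h import *
go([.551,.125,.1257]);print(env.observe()['wrist_torque'])"
```

```text
t 10.4 pos [0.5508 0.1253 0.1426] x-ang -13.11 tilt [0.0006 0.0007] F [1.1 4.8 1.2] w 0.0221 units [0.005 0.006 0.337]
[ 1.16484573 -0.15838048 -0.03272603]
```

Emit:
{"method": "arm_command", "body": {
  "turn": [
    [0,0,0],
    [0,0,0],
    [0,0,0],
    [0,0,0],
    [0,0,0]
  ],
  "xyz": [
    [0,0,0.04],
    [0,0,0.04],
    [0,0,0.04],
    [0,0,0],
    [0,0,0]
  ],
  "claw": [20,20,20,20,20]
}}

```text
time_s: 10.9
position: [0.5507, 0.1254, 0.1363]
tool_rot: [[0.974, -0.227, 0.0], [-0.227, -0.974, 0.001], [-0.0, -0.001, -1.0]]
ft_force: [1.5, 5.9, -1.1]
grip_width: 0.0223
gripper_force: 69.3
```

Emit:
{"method": "arm_command", "body": {
  "turn": [
    [0,0,0],
    [0,0,0],
    [0,0,0],
    [0,0,0],
    [0,0,0]
  ],
  "xyz": [
    [0,0,0.04],
    [0,0,0.04],
    [0,0,0.02],
    [0,0,0],
    [0,0,0]
  ],
  "claw": [20,20,20,20,20]
}}

```text
time_s: 11.4
position: [0.5508, 0.1254, 0.1315]
tool_rot: [[0.974, -0.227, 0.0], [-0.227, -0.974, 0.001], [0.0, -0.001, -1.0]]
ft_force: [0.3, 6.8, 0.7]
grip_width: 0.0228
gripper_force: 69.3
```

```bash
python3 -c "
from h import *
go([.551,.125,.1257]);print(env.observe()['wrist_torque'])"
```

```text
t 11.4 pos [0.5508 0.1254 0.1315] x-ang -13.11 tilt [0.0004 0.0008] F [0.3 6.8 0.7] w 0.0228 units [0.006 0.007 0.115]
[ 1.24928211 -0.26242055 -0.00888641]
```

Emit:
{"method": "arm_command", "body": {
  "turn": [
    [0,0,0],
    [0,0,0],
    [0,0,0],
    [0,0,0],
    [0,0,0]
  ],
  "xyz": [
    [0,0,0.03],
    [0,0,0.03],
    [0,0,0.02],
    [0,0,0],
    [0,0,0]
  ],
  "claw": [20,20,20,20,20]
}}

```text
time_s: 11.9
position: [0.5508, 0.1254, 0.1275]
tool_rot: [[0.974, -0.227, 0.0], [-0.227, -0.974, 0.001], [0.0, -0.001, -1.0]]
ft_force: [0.4, 6.7, 0.5]
grip_width: 0.0223
gripper_force: 69.3
```

Emit:
{"method": "arm_command", "body": {
  "turn": [
    [0,0,0],
    [0,0,0],
    [0,0,0],
    [0,0,0],
    [0,0,0]
  ],
  "xyz": [
    [0,0,0.02],
    [0,0,0.02],
    [0,0,0],
    [0,0,0],
    [0,0,0]
  ],
  "claw": [20,20,20,20,20]
}}

```text
time_s: 12.4
position: [0.5508, 0.1255, 0.1256]
tool_rot: [[0.974, -0.227, 0.001], [-0.227, -0.974, 0.001], [0.0, -0.001, -1.0]]
ft_force: [0.5, 6.1, 1.9]
grip_width: 0.0228
gripper_force: 69.3
```

Emit:
{"method": "arm_command", "body": {
  "turn": [
    [0,0,0],
    [0,0,0],
    [0,0,0],
    [0,0,0]
  ],
  "xyz": [
    [0,0,0.02],
    [0,0,0.01],
    [0,0,0],
    [0,0,0]
  ],
  "claw": [20,20,20,20]
}}

```text
time_s: 12.8
position: [0.5509, 0.1255, 0.1249]
tool_rot: [[0.974, -0.227, 0.001], [-0.227, -0.974, 0.001], [0.001, -0.001, -1.0]]
ft_force: [-0.7, 6.0, 8.2]
grip_width: 0.0226
gripper_force: 70.0
```

Emit:
{"method": "arm_command", "body": {
  "turn": [
    [0,0,0],
    [0,0,0],
    [0,0,0],
    [0,0,0]
  ],
  "xyz": [
    [0,0,0.01],
    [0,0,0.01],
    [0,0,0],
    [0,0,0]
  ],
  "claw": [20,20,20,20]
}}

```text
time_s: 13.2
position: [0.5509, 0.1255, 0.1249]
tool_rot: [[0.974, -0.227, 0.002], [-0.227, -0.974, 0.001], [0.002, -0.001, -1.0]]
ft_force: [-4.3, 6.6, 14.7]
grip_width: 0.0225
gripper_force: 70.7
```

Emit:
{"method": "arm_command", "body": {
  "turn": [
    [0,0,0],
    [0,0,0],
    [0,0,0],
    [0,0,0],
    [0,0,0],
    [0,0,0]
  ],
  "xyz": [
    [0,0,0.01],
    [0,0,0.006],
    [0,0,0],
    [0,0,0],
    [0,0,0],
    [0,0,0]
  ],
  "claw": [20,20,20,20,20,20]
}}

```text
time_s: 13.8
position: [0.551, 0.1255, 0.1248]
tool_rot: [[0.974, -0.227, 0.003], [-0.227, -0.974, 0.001], [0.003, -0.001, -1.0]]
ft_force: [-6.7, 6.2, 21.0]
grip_width: 0.0224
gripper_force: 71.2
```

Run:
```python
from h import *
go([.551,.125,.1257]);print(env.observe()['wrist_torque'])
i,d=imaging.get_image("side"); cv2.imwrite("pics/s4.png",cv2.resize(i[160:250,280:380],None,fx=6,fy=6,interpolation=cv2.INTER_CUBIC))
```

```text
t 13.8 pos [0.551  0.1255 0.1248] x-ang -13.09 tilt [0.0031 0.0006] F [-6.7  6.2 21. ] w 0.0224 units [ 0.003  0.01  -0.018]
[1.08025024 1.09505657 0.02362127]
```

View pics/s4.png

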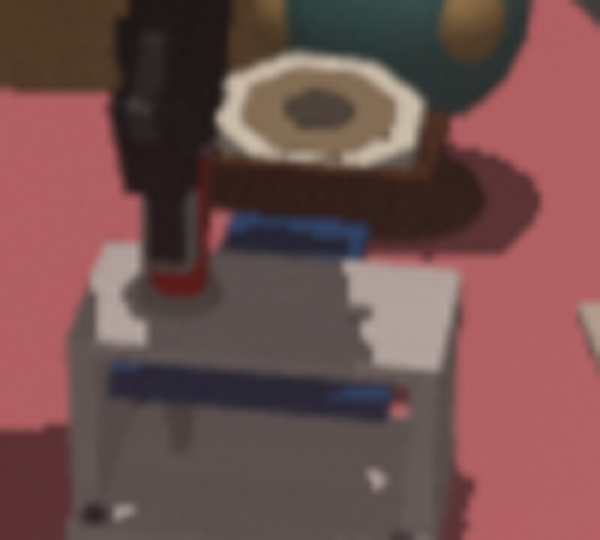

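The drift's collar sits on the bridge (crop 172,290), its nose shows below the arm (180,430), and the push is about 21 N.

Emit:
{"method": "arm_command", "body": {
  "turn": [
    [0,0,0],
    [0,0,0],
    [0,0,0],
    [0,0,0],
    [0,0,0],
    [0,0,0],
    [0,0,0],
    [0,0,0],
    [0,0,0],
    [0,0,0]
  ],
  "xyz": [
    [0,0,0],
    [0,0,0],
    [0,0,0],
    [0,0,0],
    [0,0,-0.02],
    [0,0,-0.01],
    [0,0,0],
    [0,0,0],
    [0,0,0],
    [0,0,0]
  ],
  "claw": [20,20,20,20,20,20,28,36,45,50]
}}

```text
time_s: 14.85
position: [0.5506, 0.1246, 0.1233]
tool_rot: [[0.974, -0.227, -0.001], [-0.227, -0.974, -0.0], [-0.0, 0.001, -1.0]]
ft_force: [0.5, 0.2, -0.2]
grip_width: 0.05
gripper_force: 0.0
```

Emit:
{"method": "arm_command", "body": {
  "turn": [
    [0,0,0],
    [0,0,0],
    [0,0,0],
    [0,0,0],
    [0,0,0],
    [0,0,0],
    [0,0,0]
  ],
  "xyz": [
    [0,0,0],
    [0,0,-0.1],
    [0,0,-0.4],
    [0,0,-0.6],
    [0,0,-0.8],
    [0,0,0],
    [0,0,0]
  ],
  "claw": [50,50,50,50,50,50,50]
}}

```text
time_s: 15.55
position: [0.5508, 0.1249, 0.2193]
tool_rot: [[0.974, -0.227, 0.002], [-0.227, -0.974, -0.0], [0.002, -0.0, -1.0]]
ft_force: [-0.9, 0.8, -1.1]
grip_width: 0.0502
gripper_force: 0.0
```

Run:
```python
from h import *
go([.4737,-.2,.22])
```

```text
t 15.55 pos [0.5508 0.1249 0.2193] x-ang -13.12 tilt [ 0.0018 -0.0001] F [-0.9  0.8 -1.1] w 0.0502 units [-0.027  6.678 -0.016]
```

Emit:
{"method": "arm_command", "body": {
  "turn": [
    [0,0,0],
    [0,0,0],
    [0,0,0],
    [0,0,0],
    [0,0,0],
    [0,0,0],
    [0,0,0],
    [0,0,0],
    [0,0,0],
    [0,0,0],
    [0,0,0]
  ],
  "xyz": [
    [0,0.4,0],
    [0,0.7,0],
    [0,0.7,0],
    [0,0.7,0],
    [0,0.7,0],
    [0,0.7,0],
    [0,0.7,0],
    [0,0.7,0],
    [0,0.7,0],
    [0,0.5,0],
    [0,0.2,0]
  ],
  "claw": [50,50,50,50,50,50,50,50,50,50,50]
}}

```text
time_s: 16.65
position: [0.4738, -0.203, 0.2173]
tool_rot: [[0.973, -0.229, -0.002], [-0.229, -0.973, 0.001], [-0.002, -0.001, -1.0]]
ft_force: [0.1, -0.0, 0.6]
grip_width: 0.0504
gripper_force: 0.0
```

Emit:
{"method": "arm_command", "body": {
  "turn": [
    [0,0,0],
    [0,0,0]
  ],
  "xyz": [
    [0,0,0],
    [0,0,0]
  ],
  "claw": [42,42]
}}

```text
time_s: 16.85
position: [0.4747, -0.2004, 0.2181]
tool_rot: [[0.974, -0.227, -0.001], [-0.227, -0.974, 0.001], [-0.001, -0.001, -1.0]]
ft_force: [0.1, 0.0, 0.5]
grip_width: 0.0423
gripper_force: 0.0
```

Run:
```python
from h import *
go([.4735,-.202,.082])
t=cv2.imread("pics/top0.png").astype(int); m=(t[...,2]<115)&(t[...,2]-t[...,0]<60); 
print((t[262:282,394:416,2]))
s=cv2.imread("pics/side0.png"); d=np.load("side0.npy"); P=cloud("side",d)
for r in range(294,320,4): 
    x=np.where(s[r,266:288].max(-1)<75)[0]+266
    if len(x): print(r,x.min(),x.max(),P[r,int(x.mean())].round(4))
print(onz("top",[[405.8,271.7]],.0995))
```

```text
t 16.85 pos [ 0.4747 -0.2004  0.2181] x-ang -13.1 tilt [-0.0007  0.001 ] F [0.1 0.  0.5] w 0.0423 units [-0.013  0.04   2.722]
[[182 186 189 188 189 191 190 189 190 189 189 189 188 187 186 186 187 189
  183 183 182 183]
 [191 189 190 190 190 188 188 187 188 187 188 188 189 188 188 186 187 189
  186 181 181 184]
 [188 189 188 188 187 186 186 187 189 188 187 186 187 186 187 186 186 185
  185 183 181 181]
 [187 185 186 187 187 187 187 185 186 185 184 185 182 183 182 183 184 185
  184 182 182 184]
 [178 178 177 180 180 174 139 138 147 179 180 178 176 178 184 182 184 180
  182 183 183 181]
 [175 175 177 175 172 131 110 114 119 141 157 137 141 161 179 181 180 181
  178 181 183 181]
 [177 179 176 175 129 112 104  98  88  91 101  94  91 110 124 148 181 179
  179 181 183 183]
 [182 182 176 132 111  96  79  76  74  77  80  79  83  82  82 107 162 181
  178 179 181 183]
 [182 183 176 122 110  78  70  73  76  83  82  81  82  77  79  89 140 180
  179 179 181 181]
 [185 184 179 156  97  73  74  75  76  86  83  82  76  78  77  79 112 176
  178 180 182 182]
 [182 180 168 161  87  77  74  76  76  79  
[... 455 characters left out ...]
 171 172 173 173 174 175 188 185 188 188
  188 188 192 186]
 [183 182 184 183 183 184 185 187 189 189 189 192 190 191 193 190 192 192
  193 192 192 187]
 [185 188 188 188 189 191 190 190 190 193 194 195 195 193 194 192 194 193
  191 192 192 188]
 [192 192 194 191 195 195 194 195 195 194 192 192 193 193 193 190 193 193
  194 196 195 194]
 [195 193 193 194 194 194 194 194 194 194 194 190 191 194 197 196 196 195
  194 192 189 188]]
298 272 278 [ 0.4728 -0.2017  0.0983]
302 271 279 [ 0.473  -0.2127  0.0976]
306 272 279 [ 0.4725 -0.2122  0.0872]
310 272 280 [ 0.4739 -0.2123  0.077 ]
314 272 280 [ 0.4734 -0.2128  0.0672]
318 274 279 [ 0.4729 -0.2125  0.0566]
[[ 0.47210221 -0.20593052  0.0995    ]]
```

Emit:
{"method": "arm_command", "body": {
  "turn": [
    [0,0,0],
    [0,0,0],
    [0,0,0],
    [0,0,0],
    [0,0,0],
    [0,0,0]
  ],
  "xyz": [
    [-0.02,0.06,0.4],
    [0,0,0.5],
    [0,0,0.5],
    [0,0,0.4],
    [0,0,0],
    [0,0,0]
  ],
  "claw": [42,42,42,42,42,42]
}}

```text
time_s: 17.45
position: [0.4734, -0.2033, 0.1291]
tool_rot: [[0.974, -0.226, 0.0], [-0.226, -0.974, 0.0], [0.0, -0.0, -1.0]]
ft_force: [-1.1, 0.7, -0.2]
grip_width: 0.0421
gripper_force: 0.0
```

Run:
```python
from h import *
go([.473,-.2035,.064])
```

```text
t 17.45 pos [ 0.4734 -0.2033  0.1291] x-ang -13.05 tilt [0.0002 0.    ] F [-1.1  0.7 -0.2] w 0.0421 units [-0.008  0.006  1.301]
```

Emit:
{"method": "arm_command", "body": {
  "turn": [
    [0,0,0],
    [0,0,0],
    [0,0,0],
    [0,0,0],
    [0,0,0],
    [0,0,0]
  ],
  "xyz": [
    [-0.01,0,0.3],
    [0,0,0.3],
    [0,0,0.3],
    [0,0,0.2],
    [0,0,0.2],
    [0,0,0]
  ],
  "claw": [42,42,42,42,42,42]
}}

```text
time_s: 18.05
position: [0.4724, -0.2037, 0.063]
tool_rot: [[0.974, -0.227, -0.001], [-0.227, -0.974, 0.001], [-0.001, -0.0, -1.0]]
ft_force: [-0.1, -0.1, 0.6]
grip_width: 0.0419
gripper_force: 0.0
```

Emit:
{"method": "arm_command", "body": {
  "turn": [
    [0,0,0],
    [0,0,0],
    [0,0,0],
    [0,0,0],
    [0,0,0],
    [0,0,0]
  ],
  "xyz": [
    [0,0,0],
    [0,0,0],
    [0,0,0],
    [0,0,0],
    [0,0,0],
    [0,0,0]
  ],
  "claw": [32,26,20,16,16,16],
  "squeeze": 60
}}

```text
time_s: 18.65
position: [0.4728, -0.2042, 0.0642]
tool_rot: [[0.974, -0.227, 0.001], [-0.227, -0.974, -0.001], [0.001, 0.001, -1.0]]
ft_force: [-0.4, -0.2, 6.1]
grip_width: 0.0185
gripper_force: 58.4
```

Run:
```python
from h import *
go([.473,-.2035,.064])
```

```text
t 18.65 pos [ 0.4728 -0.2042  0.0642] x-ang -13.12 tilt [ 0.0011 -0.001 ] F [-0.4 -0.2  6.1] w 0.0185 units [ 0.    -0.015  0.004]
```

Emit:
{"method": "arm_command", "body": {
  "turn": [
    [0,0,0],
    [0,0,0],
    [0,0,0],
    [0,0,0],
    [0,0,0],
    [0,0,0],
    [0,0,0],
    [0,0,0]
  ],
  "xyz": [
    [0,0,-0.2],
    [0,0,-0.4],
    [0,0,-0.5],
    [0,0,-0.6],
    [0,0,-0.6],
    [0,0,-0.6],
    [0,0,0],
    [0,0,0]
  ],
  "claw": [16,16,16,16,16,16,16,16]
}}

```text
time_s: 19.45
position: [0.4724, -0.2037, 0.2089]
tool_rot: [[0.974, -0.227, 0.001], [-0.227, -0.974, -0.0], [0.001, 0.0, -1.0]]
ft_force: [-0.5, 0.2, -0.6]
grip_width: 0.0189
gripper_force: 58.5
```

Run:
```python
from h import *
go([.6207,.1091,.205])
```

```text
t 19.45 pos [ 0.4724 -0.2037  0.2089] x-ang -13.12 tilt [ 0.0006 -0.0003] F [-0.5  0.2 -0.6] w 0.0189 units [ 1.469 -6.767  0.077]
```

Emit:
{"method": "arm_command", "body": {
  "turn": [
    [0,0,0],
    [0,0,0],
    [0,0,0],
    [0,0,0],
    [0,0,0],
    [0,0,0],
    [0,0,0],
    [0,0,0],
    [0,0,0],
    [0,0,0],
    [0,0,0],
    [0,0,0]
  ],
  "xyz": [
    [0.15,-0.3,0],
    [0.15,-0.6,0],
    [0.15,-0.7,0],
    [0.15,-0.7,0],
    [0.15,-0.7,0],
    [0.15,-0.7,0],
    [0.15,-0.7,0],
    [0.15,-0.7,0],
    [0.15,-0.7,0],
    [0.12,-0.6,0],
    [0,-0.36,0],
    [0,0,0]
  ],
  "claw": [16,16,16,16,16,16,16,16,16,16,16,16]
}}

```text
time_s: 20.65
position: [0.6204, 0.1103, 0.2072]
tool_rot: [[0.974, -0.225, -0.002], [-0.225, -0.974, 0.0], [-0.002, 0.0, -1.0]]
ft_force: [-0.5, -0.6, -1.5]
grip_width: 0.0183
gripper_force: 58.7
```

Emit:
{"method": "arm_command", "body": {
  "turn": [
    [0,0,0],
    [0,0,0],
    [0,0,0]
  ],
  "xyz": [
    [0,0,0],
    [0,0,0],
    [0,0,0]
  ],
  "claw": [16,16,16]
}}

```text
time_s: 20.95
position: [0.6206, 0.1074, 0.2086]
tool_rot: [[0.974, -0.228, -0.0], [-0.228, -0.974, -0.0], [-0.0, 0.0, -1.0]]
ft_force: [0.9, -0.8, 0.1]
grip_width: 0.0188
gripper_force: 58.7
```

Run:
```python
from h import *
go([.6207,.1091,.165])
i,d=imaging.get_image("side"); cv2.imwrite("pics/s5.png",cv2.resize(i[150:250,280:390],None,fx=6,fy=6,interpolation=cv2.INTER_CUBIC))
```

```text
t 20.95 pos [0.6206 0.1074 0.2086] x-ang -13.21 tilt [-0.0001 -0.0001] F [ 0.9 -0.8  0.1] w 0.0188 units [-0.006 -0.033  0.873]
```

View pics/s5.png

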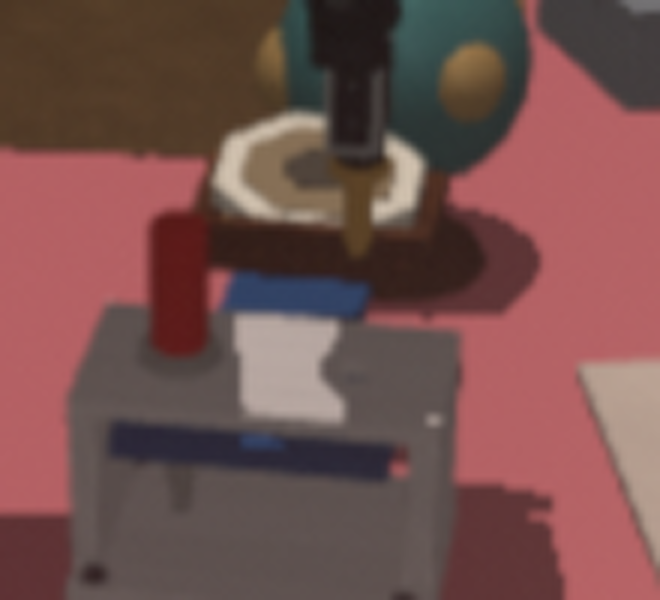

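The drift stands home by itself (crop 180,280) and the brass pin in the hand points at the small hole (nose 357,250, hole 355,376).

Emit:
{"method": "arm_command", "body": {
  "turn": [
    [0,0,0],
    [0,0,0],
    [0,0,0],
    [0,0,0],
    [0,0,0],
    [0,0,0]
  ],
  "xyz": [
    [0,-0.03,0.2],
    [0,0,0.3],
    [0,0,0.25],
    [0,0,0.15],
    [0,0,0],
    [0,0,0]
  ],
  "claw": [16,16,16,16,16,16]
}}

```text
time_s: 21.6
position: [0.6214, 0.11, 0.1638]
tool_rot: [[0.974, -0.227, 0.0], [-0.227, -0.974, -0.0], [0.0, -0.0, -1.0]]
ft_force: [-0.0, 0.2, -0.5]
grip_width: 0.0186
gripper_force: 58.7
```

Run:
```python
from h import *
go([.6207,.1091,.117])
```

```text
t 21.6 pos [0.6214 0.11   0.1638] x-ang -13.12 tilt [ 0.0004 -0.    ] F [-0.   0.2 -0.5] w 0.0186 units [-0.009  0.021  0.936]
```

Emit:
{"method": "arm_command", "body": {
  "turn": [
    [0,0,0],
    [0,0,0],
    [0,0,0],
    [0,0,0],
    [0,0,0],
    [0,0,0]
  ],
  "xyz": [
    [-0.01,0.01,0.1],
    [0,0,0.1],
    [0,0,0.06],
    [0,0,0.06],
    [0,0,0],
    [0,0,0]
  ],
  "claw": [16,16,16,16,16,16]
}}

```text
time_s: 22.2
position: [0.6206, 0.1097, 0.1476]
tool_rot: [[0.974, -0.227, 0.0], [-0.227, -0.974, -0.0], [0.0, -0.0, -1.0]]
ft_force: [0.1, -0.6, -1.1]
grip_width: 0.0186
gripper_force: 58.7
```

Emit:
{"method": "arm_command", "body": {
  "turn": [
    [0,0,0],
    [0,0,0],
    [0,0,0],
    [0,0,0],
    [0,0,0]
  ],
  "xyz": [
    [0,0,0.05],
    [0,0,0.05],
    [0,0,0.05],
    [0,0,0],
    [0,0,0]
  ],
  "claw": [16,16,16,16,16]
}}

```text
time_s: 22.7
position: [0.6205, 0.1097, 0.1399]
tool_rot: [[0.974, -0.227, -0.0], [-0.227, -0.974, -0.0], [-0.0, 0.0, -1.0]]
ft_force: [1.2, -0.9, -0.2]
grip_width: 0.0181
gripper_force: 58.7
```

Emit:
{"method": "arm_command", "body": {
  "turn": [
    [0,0,0],
    [0,0,0],
    [0,0,0],
    [0,0,0],
    [0,0,0],
    [0,0,0]
  ],
  "xyz": [
    [0,0,0.06],
    [0,0,0.06],
    [0,0,0.06],
    [0,0,0.06],
    [0,0,0],
    [0,0,0]
  ],
  "claw": [16,16,16,16,16,16]
}}

```text
time_s: 23.3
position: [0.6205, 0.1097, 0.1279]
tool_rot: [[0.974, -0.227, -0.0], [-0.227, -0.974, 0.0], [-0.0, -0.0, -1.0]]
ft_force: [-0.1, -0.8, -0.7]
grip_width: 0.0184
gripper_force: 58.5
```

Emit:
{"method": "arm_command", "body": {
  "turn": [
    [0,0,0],
    [0,0,0],
    [0,0,0],
    [0,0,0],
    [0,0,0],
    [0,0,0]
  ],
  "xyz": [
    [0,0,0.05],
    [0,0,0.05],
    [0,0,0.05],
    [0,0,0.02],
    [0,0,0],
    [0,0,0]
  ],
  "claw": [16,16,16,16,16,16]
}}

```text
time_s: 23.9
position: [0.6205, 0.1097, 0.1195]
tool_rot: [[0.974, -0.227, -0.0], [-0.227, -0.974, 0.0], [-0.0, -0.0, -1.0]]
ft_force: [0.3, -0.2, -0.6]
grip_width: 0.0187
gripper_force: 58.5
```

Emit:
{"method": "arm_command", "body": {
  "turn": [
    [0,0,0],
    [0,0,0],
    [0,0,0],
    [0,0,0],
    [0,0,0]
  ],
  "xyz": [
    [0,0,0.02],
    [0,0,0.02],
    [0,0,0.015],
    [0,0,0],
    [0,0,0]
  ],
  "claw": [16,16,16,16,16]
}}

```text
time_s: 24.4
position: [0.6206, 0.1097, 0.1167]
tool_rot: [[0.974, -0.227, -0.0], [-0.227, -0.974, 0.0], [-0.0, -0.0, -1.0]]
ft_force: [-0.4, -0.4, -0.1]
grip_width: 0.0184
gripper_force: 58.6
```

Emit:
{"method": "arm_command", "body": {
  "turn": [
    [0,0,0],
    [0,0,0],
    [0,0,0],
    [0,0,0],
    [0,0,0]
  ],
  "xyz": [
    [0,0,0.01],
    [0,0,0.01],
    [0,0,0],
    [0,0,0],
    [0,0,0]
  ],
  "claw": [16,16,16,16,16]
}}

```text
time_s: 24.9
position: [0.6207, 0.1096, 0.1167]
tool_rot: [[0.974, -0.227, 0.001], [-0.227, -0.974, -0.0], [0.001, -0.0, -1.0]]
ft_force: [-3.3, 1.4, 6.0]
grip_width: 0.019
gripper_force: 58.8
```

Emit:
{"method": "arm_command", "body": {
  "turn": [
    [0,0,0],
    [0,0,0],
    [0,0,0],
    [0,0,0],
    [0,0,0],
    [0,0,0],
    [0,0,0],
    [0,0,0],
    [0,0,0]
  ],
  "xyz": [
    [0,0,0.01],
    [0,0,0],
    [0,0,0],
    [0,0,-0.015],
    [0,0,0],
    [0,0,0],
    [0,0,0],
    [0,0,0],
    [0,0,0]
  ],
  "claw": [16,16,16,16,16,24,32,40,44]
}}

```text
time_s: 25.8
position: [0.6205, 0.1096, 0.1158]
tool_rot: [[0.974, -0.227, -0.0], [-0.227, -0.974, -0.0], [-0.0, 0.0, -1.0]]
ft_force: [-0.4, -0.1, 1.3]
grip_width: 0.0437
gripper_force: 0.0
```

Emit:
{"method": "arm_command", "body": {
  "turn": [
    [0,0,0],
    [0,0,0],
    [0,0,0],
    [0,0,0],
    [0,0,0],
    [0,0,0],
    [0,0,0],
    [0,0,0],
    [0,0,0],
    [0,0,0],
    [0,0,0],
    [0,0,0]
  ],
  "xyz": [
    [0,0,0],
    [0,0,-0.1],
    [0,0,-0.4],
    [0,0,-0.6],
    [0,0,-0.6],
    [0,0,-0.3],
    [0,0.6,0],
    [0,0.7,0],
    [0,0.7,0],
    [0,0.7,0],
    [0,0.7,0],
    [0,0.5,0]
  ],
  "claw": [44,44,44,44,44,44,44,44,44,44,44,44]
}}

```text
time_s: 27.0
position: [0.5758, -0.0822, 0.2165]
tool_rot: [[0.974, -0.228, 0.0], [-0.228, -0.974, -0.0], [0.001, 0.0, -1.0]]
ft_force: [0.7, -1.2, -0.5]
grip_width: 0.0441
gripper_force: 0.0
```

Run:
```python
from h import *
go([.6,.1,.2])
i,d=imaging.get_image("side"); j,e=imaging.get_image("top")
a=cv2.resize(i[160:250,285:385],None,fx=4,fy=4,interpolation=cv2.INTER_CUBIC); b=cv2.resize(j[170:270,200:300],None,fx=4,fy=4,interpolation=cv2.INTER_CUBIC)
o=np.zeros((400,800,3),np.uint8); o[:360,:400]=a; o[:,400:]=b; cv2.imwrite("pics/end.png",o)
```

```text
t 27.0 pos [ 0.5758 -0.0822  0.2165] x-ang -13.18 tilt [ 0.0005 -0.0005] F [ 0.7 -1.2 -0.5] w 0.0441 units [-0.359 -3.658  0.329]
```

View pics/end.png

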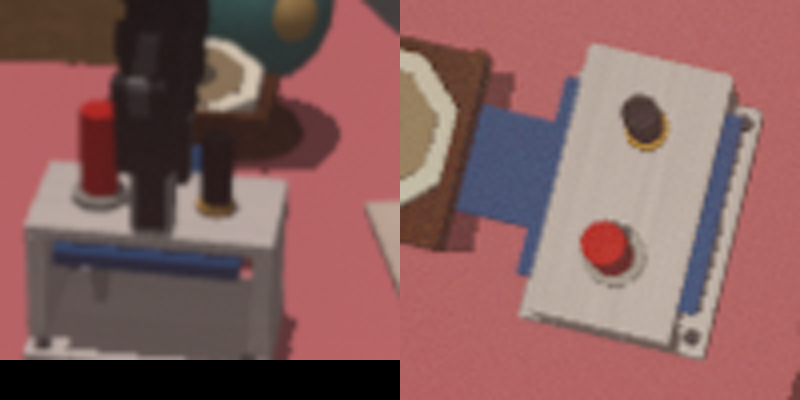

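Both parts stand upright, with their collars flat on the bridge (drift at crop 100,195 and pin at 217,207; in the top view at 612,255 and 645,125). The gripper is clear of them, so I'm handing in.

Emit:
{"method": "arm_command", "body": {
  "turn": [
    [0,0,0],
    [0,0,0],
    [0,0,0],
    [0,0,0]
  ],
  "xyz": [
    [0,0,0],
    [0,0,0],
    [0,0,0],
    [0,0,0]
  ],
  "claw": [44,44,44,44]
}}

```text
time_s: 27.5
position: [0.5764, -0.0794, 0.216]
tool_rot: [[0.974, -0.226, 0.0], [-0.226, -0.974, 0.0], [-0.0, -0.0, -1.0]]
ft_force: [0.5, -0.8, 0.3]
grip_width: 0.0441
gripper_force: 0.0
```

```bash
python3 -c "
from rig import env
print(env.close_job())"
```

```text
the job is handed in; nothing more can be done
None
```

The job is handed in at 27.5 s: the drift was pressed home at about 21 N and left in place, the pin was then seated fully home, and the gripper ended clear of everything; the hand-in returned no verdict.

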